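# Pointing check of a dispensing tray, then print the label

## Robot

A 6-joint arm with a two-finger parallel gripper is mounted at the origin on the work surface. World frame = base frame: x ahead of the robot, y to its left, z up, the work surface at z = 0. Lengths are in m, angles in rad, forces in N, time in s.
With the tool pointing down it reaches from about 0.3 to 0.825 m from the base axis. Payload 5.4 kg.
Tool frame: the origin (TCP) lies midway between the tips of the shut fingers; the grasp point (between the pads) lies 19 mm behind it; z points along the fingers, y is the line along which they close (so a half turn about z gives the same grasp; the last joint's range is limited). The gripper opens to 92 mm and grips with 3 to 60 N. Pads are 20 mm wide; open, the fingers measure 128 mm over their backs; the gripper's body (75 mm by 189 mm) begins 69 mm behind the grasp point.
Start: joints at [1.035, 0.158, 1.597, -0, 1.386, -0.21], TCP at [0.184, 0.545, 0.215] pointing down, gripper open.
Joint ranges: [-2.91, 2.91], [-0.94, 2.29], [0.18, 2.7], [-1.29, 4.43], [0.17, 2.64], [-3, 3]. Speed limits (rad/s): [2.57, 2.57, 3.14, 3.14, 3.14, 3.14].

## Interface

Orientations are given as a rotation vector (axis times angle).
In Python, from cell import manip, vision, workorder, boxes_of gives the robot as it stands. The module is installed in compiled form; this text tells all that it offers.
- The arm moves only by the tool play_rows, never from a script. Its argument "series" is a list of rows, each an object of numbers: "dx", "dy", "dz": the shift along the tool's x, y, z in mm; "spin": the turn about the tool's z in rad. A call has 1 to 5 rows; each row shifts and turns the commanded pose from where the row before left it, along the tool's axes as they then stand; what a row does not reach is not made up. A row lasts 1/8 s, in which the tool goes at most 62.5 mm and 10.7 degrees, less where a joint would pass 70% of its speed; a pose out of reach is approached as far as the arm can. A call with a gripper value outside its range is refused whole. "hand" is the gripper's target within -1 to 1 (shut at 1, half-way at 0, fully open at -1), set as the call begins (left out, the last holds). The fingers move at their own pace and stop on an object; "newtons" is the grip in N (left out, the last holds). Time passes only in rows, so rows that do not move let the fingers close. It gives the time, the measured TCP pose, the force, the opening and the grip force at its end, in the units of the state.
- manip.get_state(): the state, without advancing time (a new reading comes with each control period).
- vision.read_camera(name): name is "scene" or "top"; returns (picture, depth): 400x640x3 uint8, blue, green, red; 400x640 float32, m along the optical axis (not along the pixel's ray), 0 where there is no reading.
- vision.camera_info(name): a dict with "K" (3x3 intrinsics, pixels), "dist_coeffs" ([k1, k2, p1, p2, k3] as OpenCV has them; the pictures are not rectified), "xyz" and "orientation" of the camera in the world. Camera axes: x right, y up, looking along -z (the intrinsics and any distortion apply to the point x, -y, -z); pixel columns grow to the right and rows downward; lengths in m; the calibration is good to about 2 mm. A picture is of the moment at which its call begins. camera_info takes no time and is no camera call.
- workorder.hand_in(): hands the job in; it is judged then, once.
Trained networks look in the newest picture that a camera, given by its name, has taken for a name from the list of things; names that differ only in an ending like _2 or _b are one class to them, and where a whole thing is asked for, a point or a joint stands for the part that bears it (a point fixed in the world has none). Each returns a list of dicts, best first, with "score" (0 to 1); they miss things now and then, are a little off and sometimes report something else, mostly with a low value. They report only what shows in the picture. A call takes as long as a camera call.
- boxes_of(camera, query): "centre" ([x, y, z] in m, in world coordinates, good to about 4 mm: the middle of the surface that is visible of it).
The state is a dict: "time": time; "qpos": joint angles; "joint_velocities": joint speeds; "joint_torque": joint torques, N m; "tcp_pos": TCP position; "tcp_rot": TCP orientation; "force": force on the tool from outside, world axes, zero at the start; "wrist_torque": the same for the moment, N m; "width": finger opening in m; "gripper_force": force on a finger pad.
Only numpy, scipy, OpenCV 4.12 (cv2) and the standard library are available. Lean on these libraries where they do the work, as an engineer would, in place of code of your own. Each camera call takes 0.05 s, during which the arm holds its last target. There are 200 camera calls.

## Task

Do the pointing check of the medicines in the black dispensing tray: with the gripper closed like a pointing finger, hold the fingertips about two centimetres above the middle of the taller tablet bottle's cap for two seconds, then likewise above the lid of the low, wide ointment jar. The check done, press the large print key of the label printer fully down with the fingertips and let it spring back up. Do not touch or move any of the medicines or other things on the desk, do not bring the fingers down over the other medicines in the tray, and leave the printer's small keys alone.

Things in the scene. Friction and masses are not known exactly. Their poses are not given: they have to be found in the camera images.
- tall_bottle_top (a point): Centre of the flat cap top of the taller of the two tablet bottles in the tray: white plastic screw-cap bottle, 54 mm diameter, 100 mm tall, cap 47 mm across. It stands upright and loose on the tray floor; this point is 104 mm above the desk, z up.
- jar_top (a point): Centre of the flat lid top of the ointment jar in the tray: the low, wide white screw-lid jar, 68 mm diameter, 40 mm tall, loose; this point is 44 mm above the desk, z up.
- short_bottle_top (a point): Centre of the cap top of the shorter tablet bottle in the tray (44 mm diameter, 62 mm tall, same make as the tall one, loose). Not to be pointed at. 66 mm above the desk.
- dropper_top (a point): Top of the small eye-drop bottle in the tray (25 mm diameter, 62 mm tall, tapered cap, loose). Not to be pointed at. 66 mm above the desk.
- carton_top (a point): Centre of the top of the small white medicine carton standing in the tray (34 x 42 x 78 mm tall, loose). Not to be pointed at. 82 mm above the desk.
- tall_bottle: The taller tablet bottle; origin at the centre of its underside.
- jar: The ointment jar; origin at the centre of its underside.
- short_bottle: The shorter tablet bottle; origin at the centre of its underside.
- dropper: The eye-drop bottle; origin at the centre of its underside.
- carton: The small carton; origin at the centre of its underside.
- tray: Black dispensing tray, fixed, 230 (its x) x 320 (its y) mm with 40 mm walls (246 x 328 mm over the rim) and a 4 mm floor, a flat prescription slip lying in it; origin at the centre of its underside. It stands on the left or on the right of the desk, with the printer on the other side; the five medicines stand in it in any arrangement, about 100 mm apart.
- printer: Grey desktop label printer, fixed, 220 deep (its x) x 180 wide (its y) mm; origin at the centre of its underside, front (label slot) towards its -x, the robot's side. A flat key panel 128 mm above the desk runs along the front 60 mm of its top; behind it the cover rises 2 mm, and the rounded hump over the paper roll, from about 45 to 135 mm behind the key panel's rear edge, reaches 158 mm.
- print_key_top (a point): Centre of the top of the print key: the largest key on the printer's panel, round, 28 mm diameter, off-white, standing 7 mm above the panel (135 mm above the desk) 26 mm from the printer's front edge and 45 mm to the right (printer's -y) of its middle. Moves down with the key.
- print_key (a joint): Travel of the print key in m: 0 up, 0.005 fully down. A spring returns it; it takes about 1.5 N to start it and 4 N to hold it fully down.
- feed_key (a joint): Travel of the first small key (15 mm diameter, 75 mm to the left of the print key), 0 up, 0.005 down. Not to be pressed.
- power_key (a joint): Travel of the second small key (15 mm diameter, 107 mm to the left of the print key), 0 up, 0.005 down. Not to be pressed.
- stock_a: White stock bottle, 64 mm diameter, 105 mm tall, loose at the back of the desk; origin at the centre of its underside. Leave alone.
- stock_b: A second stock bottle like it, loose at the back. Leave alone. Round about stand fixed things: an open laptop (230 mm tall) at the far right end of the desk, a telephone (90 mm) and a low drawer unit (155 mm) at the left end, bins and a slip file (to 130 mm, pens to 150 mm) along the back.
- saline_carton: Carton 75 x 115 x 95 mm tall, loose at the back left; origin under its centre. Leave alone.
- stapler: Black stapler, 125 x 34 x 45 mm tall, loose at the near left; origin under its centre. Leave alone.
- mouse: Black computer mouse, 100 x 60 x 33 mm tall, loose at the near right; origin under its centre. Leave alone.

How it is judged:
On the way, in this order (a step that is already met when the one before it is completed fails the run):
1. fingertips held just above the tall bottle's cap (horizontal distance between the grasp point and tall_bottle_top below 0.02 m and z of the grasp point in the frame of tall_bottle_top between 0.02 and 0.07 m), for 1.5 s.
2. fingertips held just above the ointment jar's lid (horizontal distance between the grasp point and jar_top below 0.02 m and z of the grasp point in the frame of jar_top between 0.02 and 0.07 m), for 1.5 s.
3. print key pressed fully down by the fingertips (value of joint print_key above 0.0035 m and contact force between the fingers and print_key above 0.5 N), for 0.05 s.
At the end, for the whole second after the job is handed in: After both pointings (within 20 mm of the cap's middle, up to 50 mm above it, 1.5 s) and the press (over 3.5 mm): the three keys are up (under 1 mm), the five medicines upright and at rest within 6 mm of where they began, the other loose things within 15 mm (distance of each of tall_bottle_top, short_bottle_top, jar_top, dropper_top, carton_top from where it was at the start of the episode below 0.006 m and angle between each of tall_bottle_top, short_bottle_top, jar_top, dropper_top, carton_top's own z axis and vertical below 0.1 rad and linear speed of each of tall_bottle, short_bottle, jar, dropper, carton below 0.02 m/s and distance of each of stock_a, stock_b, saline_carton, stapler, mouse from where it was at the start of the episode below 0.015 m and value of joint each of print_key, feed_key, power_key below 0.001 m); the robot touches nothing.
It fails at once if a medicine in the tray was touched (contact force between any of the arm, the fingers and tall_bottle above 0.3 N or contact force between any of the arm, the fingers and short_bottle above 0.3 N or contact force between any of the arm, the fingers and jar above 0.3 N or contact force between any of the arm, the fingers and dropper above 0.3 N or contact force between any of the arm, the fingers and carton above 0.3 N).
It fails at once if a medicine in the tray was moved, lifted or tipped (distance of any of tall_bottle_top, short_bottle_top, jar_top, dropper_top, carton_top from where it was at the start of the episode above 0.01 m).
It fails at once if the fingertips were brought down over another medicine in the tray (within about 25 mm of its top) ((horizontal distance between the grasp point and short_bottle_top below 0.012 m and z of the grasp point in the frame of short_bottle_top below 0.045 m) or (horizontal distance between the grasp point and dropper_top below 0.012 m and z of the grasp point in the frame of dropper_top below 0.045 m) or (horizontal distance between the grasp point and carton_top below 0.012 m and z of the grasp point in the frame of carton_top below 0.045 m)).
It fails at once if a small key of the printer was pressed (value of joint any of feed_key, power_key above 0.0025 m).
It fails at once if another thing on the desk was touched or moved (distance of any of stock_a, stock_b, saline_carton, stapler, mouse from where it was at the start of the episode above 0.015 m or contact force between any of the arm, the fingers and stock_a above 0.5 N or contact force between any of the arm, the fingers and stock_b above 0.5 N or contact force between any of the arm, the fingers and saline_carton above 0.5 N or contact force between any of the arm, the fingers and stapler above 0.5 N or contact force between any of the arm, the fingers and mouse above 0.5 N).
It also fails if it takes over 53 s, if anything falls off the work surface, if the arm or the gripper's body presses on something with over 40 N, if the wrist force passes 120 N, or if a joint passes its speed limit or range.

## Working session

There is one attempt and no reset: what is moved stays moved. The work goes in short steps, Python scripts to look and compute and a tool call to move; the robot and the scene stay as the last step left them, time stands still between calls to the robot, and variables do not carry over. Pictures are saved under pics/ and viewed, at most 10 in all, crops included, and the job is handed in when it is done.

Besides the shell and the picture viewer there is one more tool, called after ">>>" by a JSON object that holds its "fn" and its "kwargs", one argument or row to a line. play_rows: Moves the arm, as the interface text tells. Its arguments: {"type":"object","properties":{"series":{"type":"array"},"hand":{"type":"number"},"newtons":{"type":"number"}},"required":["series"]}

```bash
mkdir -p pics; cat > h.py <<'E'
import numpy as np, cv2
from scipy.spatial.transform import Rotation as R
from cell import manip, vision, workorder, boxes_of
def cloud(name):
    im,d=vision.read_camera(name); ci=vision.camera_info(name)
    K=np.array(ci["K"]);D=np.array(ci["dist_coeffs"])
    v,u=np.mgrid[0:400,0:640]
    p=cv2.undistortPoints(np.stack([u,v],-1).reshape(-1,1,2).astype(np.float64),K,D).reshape(400,640,2)
    P=np.stack([p[...,0]*d,-p[...,1]*d,-d],-1)
    o=np.array(ci["orientation"],float)
    M=R.from_rotvec(o).as_matrix() if o.size==3 else (o if o.size==9 else R.from_quat(o).as_matrix())
    W=P@np.reshape(M,(3,3)).T+np.array(ci["xyz"]); W[d==0]=np.nan
    return im,W
E
python3 - <<'E'
from h import *
for c in("top","scene"):
    im,W=cloud(c); cv2.imwrite(f"pics/{c}1.png",im); np.save(f"{c}1.npy",W)
    print(c,vision.camera_info(c)["xyz"],vision.camera_info(c)["orientation"])
    for q in("tall_bottle_top","jar_top","short_bottle_top","dropper_top","carton_top","print_key_top","printer","tray"):
        print(q,[(np.round(b["centre"],3).tolist(),round(b["score"],2)) for b in boxes_of(c,q)[:3]])
s=manip.get_state(); print(s["time"],s["tcp_pos"],R.from_rotvec(s["tcp_rot"]).as_matrix().round(3),s["width"])
E
```

```text
top [0.44861842 0.00249307 1.02055926] [ 0.07808906 -0.11261238 -1.54436964]
tall_bottle_top [([0.573, -0.09, 0.105], 0.74)]
jar_top [([0.466, -0.298, 0.048], 0.79), ([0.514, 0.201, 0.13], 0.66)]
short_bottle_top [([0.567, -0.295, 0.067], 0.83)]
dropper_top [([0.759, 0.054, 0.106], 0.3)]
carton_top [([0.47, -0.1, 0.084], 0.62)]
print_key_top []
printer [([0.516, 0.204, 0.131], 0.57)]
tray [([0.528, -0.202, 0.002], 0.59)]
scene [ 1.12703122 -0.40314741  0.74367406] [0.77608695 0.40247112 0.89357853]
tall_bottle_top [([0.596, -0.103, 0.073], 0.77), ([0.481, -0.202, 0.038], 0.49)]
jar_top [([0.478, -0.304, 0.042], 0.68), ([0.487, -0.112, 0.058], 0.4), ([0.54, -0.218, 0.004], 0.37)]
short_bottle_top [([0.582, -0.301, 0.05], 0.92)]
dropper_top [([0.6, -0.106, 0.074], 0.67), ([0.478, -0.204, 0.034], 0.55)]
carton_top [([0.485, -0.11, 0.06], 0.8), ([0.322, -0.264, 0.029], 0.5), ([0.481, -0.202, 0.032], 0.34)]
print_key_top [([0.542, -0.216, -0.0], 0.7)]
printer []
tray [([0.541, -0.219, 0.003], 0.81)]
0.9 [0.18405121 0.54473328 0.21460662] [[-0.947  0.32   0.   ]
 [ 0.32   0.947 -0.   ]
 [-0.    -0.    -1.   ]] 0.09176581300825411
```

View pics/top1.png

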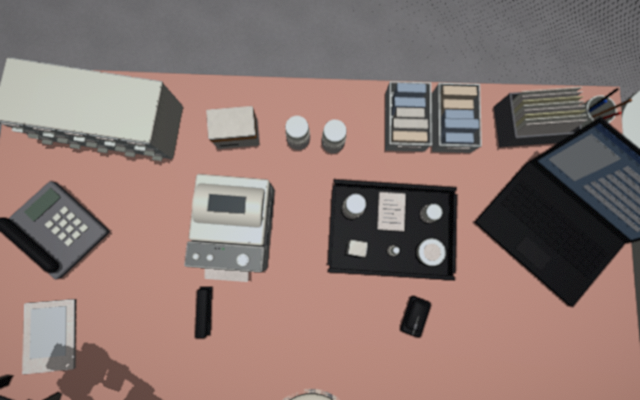

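View pics/scene1.png

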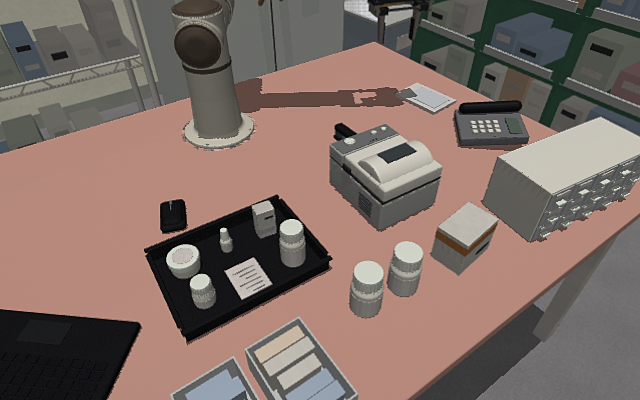

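The top view shows the tall bottle at (355,205), jar (431,252), short bottle (433,212), dropper (393,251) and carton (357,248). It also shows the print key at (243,260) and the small keys at (195,257) and (209,258). The scene view agrees with this. Next I'll refine these with the depth data.

```bash
python3 - <<'E'
from h import *
im=cv2.imread("pics/top1.png")
for n,(u,v),z,c,r in [("tall",(355,205),.104,"top",14),("jar",(431,252),.044,"top",18),("key",(243,260),.135,"top",9),("feed",(209,258),.13,"top",6),("short",(433,212),.066,"top",12),("dropper",(393,251),.066,"top",10),("carton",(357,248),.082,"top",14),("mouse",(415,316),.03,"top",20),
 ("tallS",(291,228),.104,"scene",18),("jarS",(184,260),.044,"scene",20),("keyS",(348,142),.135,"scene",9),]:
    W=np.load(c+"1.npy"); 
    b=W[v-r:v+r+1,u-r:u+r+1].reshape(-1,3); t=.004
    m=b[abs(b[:,2]-z)<t+.002]
    if len(m): print(n,len(m),m.mean(0).round(4),((np.nanmin(m,0)+np.nanmax(m,0))/2).round(4),(np.nanmax(m,0)-np.nanmin(m,0)).round(3), W[v,u].round(4))
    else: print(n,W[v,u].round(4))
W=np.load("top1.npy")
for n,(u0,u1,v0,v1) in dict(panel=(180,280,235,275)).items():
    b=W[v0:v1,u0:u1].reshape(-1,3); m=b[abs(b[:,2]-.128)<.012]; 
    rect=cv2.minAreaRect(m[:,:2].astype(np.float32)); print(rect)
k=cv2.resize(im[240:275,180:280],None,fx=8,fy=8,interpolation=cv2.INTER_CUBIC);cv2.imwrite("pics/k.png",k)
g=im[240:275,225:265].max(2); vv,uu=np.where(g>170); vv+=240;uu+=225
q=W[vv,uu]; ok=abs(q[:,2]-.135)<.006; print("key bright",ok.sum(),q[ok].mean(0),uu[ok].mean(),vv[ok].mean())
E
```

```text
tall 293 [ 0.5766 -0.0946  0.1028] [ 0.5776 -0.0948  0.103 ] [0.047 0.047 0.009] [ 0.5739 -0.0936  0.1017]
jar 542 [ 0.4658 -0.2972  0.0429] [ 0.4666 -0.2973  0.0431] [0.064 0.067 0.01 ] [ 0.4652 -0.2961  0.0445]
key 168 [0.4362 0.167  0.133 ] [0.4354 0.1671 0.1342] [0.042 0.042 0.01 ] [0.4353 0.1664 0.132 ]
feed 167 [0.4381 0.2449 0.129 ] [0.4382 0.2451 0.1304] [0.028 0.029 0.011] [0.4382 0.2441 0.1321]
short 179 [ 0.5665 -0.2976  0.0645] [ 0.5663 -0.298   0.0648] [0.036 0.038 0.009] [ 0.5661 -0.2962  0.0649]
dropper 29 [ 0.4667 -0.201   0.064 ] [ 0.4665 -0.2008  0.0637] [0.013 0.013 0.006] [ 0.4651 -0.1951  0.061 ]
carton 237 [ 0.4696 -0.1034  0.0807] [ 0.4701 -0.1025  0.0809] [0.039 0.044 0.01 ] [ 0.47   -0.1023  0.0789]
mouse 510 [ 0.3039 -0.2624  0.0304] [ 0.3011 -0.2626  0.0299] [0.087 0.059 0.012] [ 0.3029 -0.2571  0.0308]
tallS 339 [ 0.5841 -0.098   0.1036] [ 0.5827 -0.0966  0.1032] [0.05  0.049 0.01 ] [ 0.5859 -0.0979  0.1042]
jarS 708 [ 0.4701 -0.3009  0.0441] [ 0.4523 -0.2998  0.0434] [0.103 0.067 0.011] [ 0.4836 -0.3008  0.0441]
keyS 149 [0.4454 0.1599 0.132 ] [0.4517 0.1653 0.1335] [0.064 0.077 0.009] [0.4451 0.1592 0.1354]
((0.453088641166687, 0.2116786539554596), (0.18231140077114105, 0.08617282658815384), 88.86288452148438)
key bright 156 [0.44999559 0.16746164 0.13299488] 242.75 253.59615384615384
```

View pics/k.png

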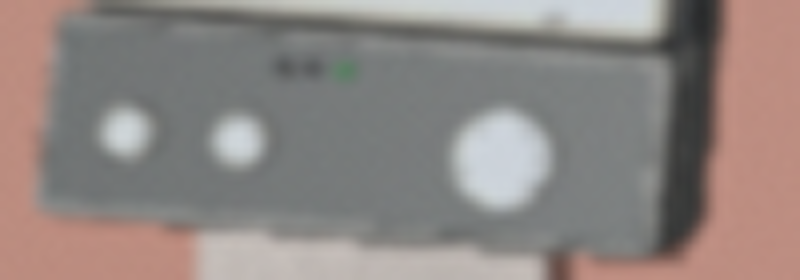

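The key centre is at (502,159) in the crop, which is (242.8,259.9) in the picture and about (0.437, 0.166) in the world. Both views together put the tall bottle at about (0.579,-0.096) and the jar at about (0.468,-0.299). The heights match the given sizes, so I'll close the gripper and rise.

>>> {"fn": "play_rows", "kwargs": {
  "series": [
    {"dz": -20},
    {"dz": -20},
    {"dz": -5},
    {"dx": -20, "dy": -16},
    {"dx": -39, "dy": -32}
  ],
  "hand": 1
}}

```text
invalid input
```

>>> {"fn": "play_rows", "kwargs": {
  "series": [
    {"dx": -39, "dy": -32},
    {"dx": -39, "dy": -32},
    {"dx": -39, "dy": -32},
    {"dx": -39, "dy": -32},
    {"dx": -39, "dy": -32}
  ]
}}

```text
invalid input
```

>>> {"fn": "play_rows", "kwargs": {
  "series": [
    {"dx": -39, "dy": -32},
    {"dx": -39, "dy": -32},
    {"dx": -39, "dy": -32},
    {"dx": -39, "dy": -32},
    {"dx": -39, "dy": -32}
  ]
}}

```text
invalid input
```

>>> {"fn": "play_rows", "kwargs": {
  "series": [
    {"dx": 0, "dy": 0, "dz": -20, "spin": 0},
    {"dx": 0, "dy": 0, "dz": -20, "spin": 0},
    {"dx": 0, "dy": 0, "dz": -5, "spin": 0},
    {"dx": -20, "dy": -16, "dz": 0, "spin": 0},
    {"dx": -39, "dy": -32, "dz": 0, "spin": 0}
  ],
  "hand": 1
}}

```text
time: 1.52
tcp_pos: [0.2243, 0.4801, 0.2588]
tcp_rot: [-0.506, -3.1, 0.001]
force: [0.7, 0.2, -0.8]
width: 0.044
gripper_force: 0.0
```

>>> {"fn": "play_rows", "kwargs": {
  "series": [
    {"dx": -39, "dy": -32, "dz": 0, "spin": 0},
    {"dx": -39, "dy": -32, "dz": 0, "spin": 0},
    {"dx": -39, "dy": -32, "dz": 0, "spin": 0},
    {"dx": -39, "dy": -32, "dz": 0, "spin": 0},
    {"dx": -39, "dy": -32, "dz": 0, "spin": 0}
  ]
}}

```text
time: 2.15
tcp_pos: [0.3585, 0.2648, 0.259]
tcp_rot: [-0.509, -3.1, 0.0]
force: [-0.8, 0.0, -1.2]
width: 0.0003
gripper_force: 0.0
```

>>> {"fn": "play_rows", "kwargs": {
  "series": [
    {"dx": -39, "dy": -32, "dz": 0, "spin": 0},
    {"dx": -39, "dy": -32, "dz": 0, "spin": 0},
    {"dx": -39, "dy": -32, "dz": 0, "spin": 0},
    {"dx": -39, "dy": -32, "dz": 0, "spin": 0},
    {"dx": -39, "dy": -32, "dz": 0, "spin": 0}
  ]
}}

```text
time: 2.78
tcp_pos: [0.4921, 0.0509, 0.2589]
tcp_rot: [-0.51, -3.099, -0.0]
force: [0.1, -0.8, -0.1]
width: 0.0003
gripper_force: 0.0
```

>>> {"fn": "play_rows", "kwargs": {
  "series": [
    {"dx": -39, "dy": -33, "dz": 0, "spin": 0},
    {"dx": -39, "dy": -33, "dz": 0, "spin": 0},
    {"dx": -30, "dy": -26, "dz": 0, "spin": 0},
    {"dx": 0, "dy": 0, "dz": 0, "spin": 0},
    {"dx": 0, "dy": 0, "dz": 0, "spin": 0}
  ]
}}

```text
time: 3.4
tcp_pos: [0.564, -0.0687, 0.2589]
tcp_rot: [-0.509, -3.099, -0.001]
force: [0.9, -0.0, 0.3]
width: 0.0003
gripper_force: 0.0
```

>>> {"fn": "play_rows", "kwargs": {
  "series": [
    {"dx": -23, "dy": -21, "dz": 0, "spin": 0},
    {"dx": 0, "dy": 0, "dz": 30, "spin": 0},
    {"dx": 0, "dy": 0, "dz": 40, "spin": 0},
    {"dx": 0, "dy": 0, "dz": 30, "spin": 0},
    {"dx": 0, "dy": 0, "dz": 0, "spin": 0}
  ]
}}

```text
time: 4.03
tcp_pos: [0.5773, -0.0945, 0.157]
tcp_rot: [-0.506, -3.095, -0.002]
force: [0.4, 2.0, -0.5]
width: 0.0005
gripper_force: 0.0
```

```bash
python3 - <<'E'
from h import *
im,W=cloud("scene"); np.save("scene2.npy",W)
cv2.imwrite("pics/s2.png",cv2.resize(im[140:290,210:370],None,fx=4,fy=4))
print(manip.get_state()["tcp_pos"])
# fingertip points: lowest of gripper cloud near TCP; cap points
b=W.reshape(-1,3); t=manip.get_state()["tcp_pos"]
n=b[np.hypot(b[:,0]-t[0],b[:,1]-t[1])<.05]
for lo,hi in((.099,.109),(.15,.165),(.165,.19)):
    m=n[(n[:,2]>lo)&(n[:,2]<hi)]; print(lo,len(m),m.mean(0).round(4),m.min(0).round(4),m.max(0).round(4))
E
```

```text
[ 0.5787942  -0.09527166  0.15929435]
0.099 327 [ 0.5837 -0.0979  0.1039] [ 0.5575 -0.1212  0.0991] [ 0.6067 -0.0728  0.107 ]
0.15 34 [ 0.5869 -0.0984  0.1611] [ 0.5818 -0.1103  0.1548] [ 0.5898 -0.0869  0.1646]
0.165 144 [ 0.5867 -0.0992  0.1781] [ 0.5678 -0.1126  0.165 ] [ 0.5936 -0.0849  0.19  ]
```

View pics/s2.png

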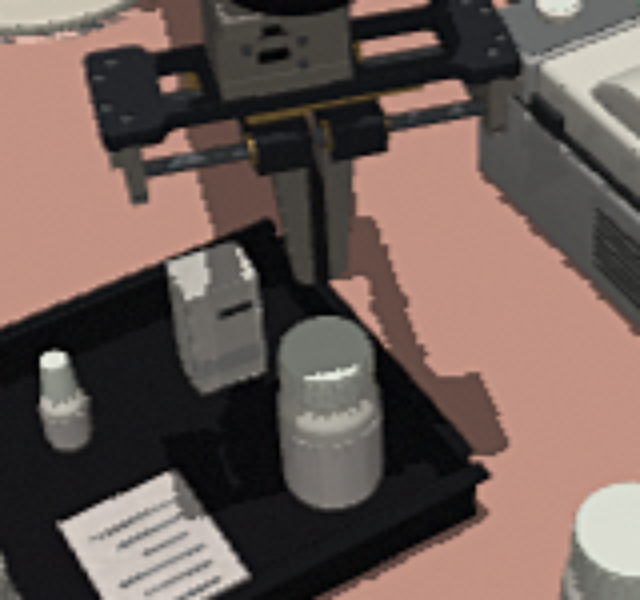

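The crop shows the closed fingers ending at (320,280), squarely above the tall cap at (327,350). It's aligned, so I'll go down and hold.

>>> {"fn": "play_rows", "kwargs": {
  "series": [
    {"dx": 0, "dy": 0, "dz": 15, "spin": 0},
    {"dx": 0, "dy": 0, "dz": 12, "spin": 0},
    {"dx": 0, "dy": 0, "dz": 6, "spin": 0},
    {"dx": 0, "dy": 0, "dz": 0, "spin": 0},
    {"dx": 0, "dy": 0, "dz": 0, "spin": 0}
  ]
}}

```text
time: 4.7
tcp_pos: [0.5799, -0.0967, 0.127]
tcp_rot: [0.509, 3.099, -0.0]
force: [0.3, 1.2, 0.3]
width: 0.0003
gripper_force: 0.0
```

>>> {"fn": "play_rows", "kwargs": {
  "series": [
    {"dx": 0, "dy": 0, "dz": 0, "spin": 0},
    {"dx": 0, "dy": 0, "dz": 0, "spin": 0},
    {"dx": 0, "dy": 0, "dz": 0, "spin": 0},
    {"dx": 0, "dy": 0, "dz": 0, "spin": 0},
    {"dx": 0, "dy": 0, "dz": 0, "spin": 0}
  ]
}}

```text
time: 5.32
tcp_pos: [0.5796, -0.0966, 0.1266]
tcp_rot: [-0.509, -3.1, -0.0]
force: [-0.5, 0.8, 0.3]
width: 0.0003
gripper_force: 0.0
```

>>> {"fn": "play_rows", "kwargs": {
  "series": [
    {"dx": 0, "dy": 0, "dz": 0, "spin": 0},
    {"dx": 0, "dy": 0, "dz": 0, "spin": 0},
    {"dx": 0, "dy": 0, "dz": 0, "spin": 0},
    {"dx": 0, "dy": 0, "dz": 0, "spin": 0},
    {"dx": 0, "dy": 0, "dz": 0, "spin": 0}
  ]
}}

```text
time: 5.95
tcp_pos: [0.5796, -0.0966, 0.1266]
tcp_rot: [-0.509, -3.1, 0.0]
force: [-0.3, -0.6, 0.1]
width: 0.0006
gripper_force: 0.0
```

>>> {"fn": "play_rows", "kwargs": {
  "series": [
    {"dx": 0, "dy": 0, "dz": 0, "spin": 0},
    {"dx": 0, "dy": 0, "dz": 0, "spin": 0},
    {"dx": 0, "dy": 0, "dz": 0, "spin": 0},
    {"dx": 0, "dy": 0, "dz": 0, "spin": 0},
    {"dx": 0, "dy": 0, "dz": 0, "spin": 0}
  ]
}}

```text
time: 6.58
tcp_pos: [0.5796, -0.0966, 0.1266]
tcp_rot: [-0.51, -3.1, 0.0]
force: [0.1, -0.2, -0.3]
width: 0.0005
gripper_force: 0.0
```

>>> {"fn": "play_rows", "kwargs": {
  "series": [
    {"dx": 0, "dy": 0, "dz": 0, "spin": 0},
    {"dx": 0, "dy": 0, "dz": 0, "spin": 0},
    {"dx": 0, "dy": 0, "dz": -30, "spin": 0},
    {"dx": 0, "dy": 0, "dz": -30, "spin": 0},
    {"dx": 0, "dy": 0, "dz": 0, "spin": 0}
  ]
}}

```text
time: 7.2
tcp_pos: [0.5814, -0.0973, 0.1895]
tcp_rot: [0.509, 3.094, -0.002]
force: [-0.5, 0.3, -0.8]
width: 0.0
gripper_force: 0.0
```

>>> {"fn": "play_rows", "kwargs": {
  "series": [
    {"dx": 8, "dy": -45, "dz": 0, "spin": 0},
    {"dx": 8, "dy": -45, "dz": 0, "spin": 0},
    {"dx": 8, "dy": -45, "dz": 0, "spin": 0},
    {"dx": 9, "dy": -46, "dz": 0, "spin": 0},
    {"dx": 8, "dy": -46, "dz": 0, "spin": 0}
  ]
}}

```text
time: 7.82
tcp_pos: [0.4666, -0.2992, 0.185]
tcp_rot: [-0.509, -3.098, -0.002]
force: [0.7, -0.4, -0.2]
width: 0.0004
gripper_force: 0.0
```

>>> {"fn": "play_rows", "kwargs": {
  "series": [
    {"dx": 0, "dy": 0, "dz": 0, "spin": 0},
    {"dx": 0, "dy": 0, "dz": 20, "spin": 0},
    {"dx": 0, "dy": 0, "dz": 30, "spin": 0},
    {"dx": 0, "dy": 0, "dz": 20, "spin": 0},
    {"dx": 0, "dy": 0, "dz": 0, "spin": 0}
  ]
}}

```text
time: 8.45
tcp_pos: [0.467, -0.2962, 0.1139]
tcp_rot: [-0.507, -3.096, -0.006]
force: [0.6, 0.7, 0.4]
width: 0.0004
gripper_force: 0.0
```

```bash
python3 - <<'E'
from h import *
im,W=cloud("scene")
cv2.imwrite("pics/s3.png",cv2.resize(im[150:330,110:310],None,fx=3,fy=3))
t=manip.get_state()["tcp_pos"];print(t)
b=W.reshape(-1,3)
n=b[np.hypot(b[:,0]-t[0],b[:,1]-t[1])<.05]
for lo,hi in((.039,.05),(.112,.13),(.13,.15)):
    m=n[(n[:,2]>lo)&(n[:,2]<hi)]; print(lo,len(m),m.mean(0).round(4),m.min(0).round(4),m.max(0).round(4))
E
```

```text
[ 0.46783096 -0.29715552  0.11552933]
0.039 665 [ 0.4725 -0.3003  0.0443] [ 0.4358 -0.3331  0.0391] [ 0.5044 -0.2668  0.048 ]
0.112 79 [ 0.4768 -0.2993  0.1225] [ 0.4693 -0.3121  0.1122] [ 0.4817 -0.2824  0.1299]
0.13 125 [ 0.4773 -0.299   0.1406] [ 0.4677 -0.3137  0.1301] [ 0.4832 -0.2805  0.15  ]
```

View pics/s3.png

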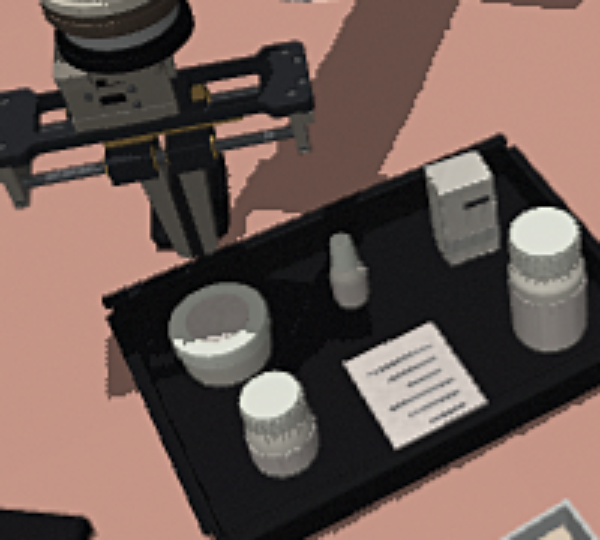

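The fingertips at (200,250) are above the jar lid at (220,315), and the depth data agrees within a few mm. I'll go down 50 mm and hold.

>>> {"fn": "play_rows", "kwargs": {
  "series": [
    {"dx": 0, "dy": 0, "dz": 20, "spin": 0},
    {"dx": 0, "dy": 0, "dz": 20, "spin": 0},
    {"dx": 0, "dy": 0, "dz": 10, "spin": 0},
    {"dx": 0, "dy": 0, "dz": 0, "spin": 0},
    {"dx": 0, "dy": 0, "dz": 0, "spin": 0}
  ]
}}

```text
time: 9.12
tcp_pos: [0.4687, -0.2991, 0.0677]
tcp_rot: [0.509, 3.099, -0.002]
force: [0.1, -0.1, 0.2]
width: 0.0004
gripper_force: 0.0
```

>>> {"fn": "play_rows", "kwargs": {
  "series": [
    {"dx": 0, "dy": 0, "dz": 0, "spin": 0},
    {"dx": 0, "dy": 0, "dz": 0, "spin": 0},
    {"dx": 0, "dy": 0, "dz": 0, "spin": 0},
    {"dx": 0, "dy": 0, "dz": 0, "spin": 0},
    {"dx": 0, "dy": 0, "dz": 0, "spin": 0}
  ]
}}

```text
time: 9.75
tcp_pos: [0.4681, -0.2985, 0.0666]
tcp_rot: [0.51, 3.1, -0.0]
force: [-0.4, -0.2, 0.5]
width: 0.0003
gripper_force: 0.0
```

>>> {"fn": "play_rows", "kwargs": {
  "series": [
    {"dx": 0, "dy": 0, "dz": 0, "spin": 0},
    {"dx": 0, "dy": 0, "dz": 0, "spin": 0},
    {"dx": 0, "dy": 0, "dz": 0, "spin": 0},
    {"dx": 0, "dy": 0, "dz": 0, "spin": 0},
    {"dx": 0, "dy": 0, "dz": 0, "spin": 0}
  ]
}}

```text
time: 10.38
tcp_pos: [0.4681, -0.2985, 0.0666]
tcp_rot: [-0.509, -3.1, -0.0]
force: [0.2, 0.4, 0.6]
width: 0.0005
gripper_force: 0.0
```

>>> {"fn": "play_rows", "kwargs": {
  "series": [
    {"dx": 0, "dy": 0, "dz": 0, "spin": 0},
    {"dx": 0, "dy": 0, "dz": 0, "spin": 0},
    {"dx": 0, "dy": 0, "dz": 0, "spin": 0},
    {"dx": 0, "dy": 0, "dz": 0, "spin": 0},
    {"dx": 0, "dy": 0, "dz": 0, "spin": 0}
  ]
}}

```text
time: 11.0
tcp_pos: [0.4681, -0.2985, 0.0666]
tcp_rot: [0.509, 3.1, -0.0]
force: [-0.2, 0.7, 0.3]
width: 0.0004
gripper_force: 0.0
```

>>> {"fn": "play_rows", "kwargs": {
  "series": [
    {"dx": 0, "dy": 0, "dz": 0, "spin": 0},
    {"dx": 0, "dy": 0, "dz": 0, "spin": 0},
    {"dx": 0, "dy": 0, "dz": -40, "spin": 0},
    {"dx": 0, "dy": 0, "dz": -50, "spin": 0},
    {"dx": 0, "dy": 0, "dz": -50, "spin": 0}
  ]
}}

```text
time: 11.62
tcp_pos: [0.4678, -0.2983, 0.208]
tcp_rot: [-0.509, -3.1, -0.0]
force: [1.3, -1.1, -0.3]
width: 0.0001
gripper_force: 0.0
```

>>> {"fn": "play_rows", "kwargs": {
  "series": [
    {"dx": 0, "dy": 0, "dz": 0, "spin": 0},
    {"dx": 0, "dy": 0, "dz": 0, "spin": 0}
  ]
}}

```text
time: 11.88
tcp_pos: [0.4678, -0.2982, 0.2058]
tcp_rot: [-0.509, -3.099, -0.001]
force: [-0.3, -0.1, -0.3]
width: 0.0004
gripper_force: 0.0
```

>>> {"fn": "play_rows", "kwargs": {
  "series": [
    {"dx": 18, "dy": 43, "dz": 0, "spin": 0},
    {"dx": 18, "dy": 43, "dz": 0, "spin": 0},
    {"dx": 18, "dy": 43, "dz": 0, "spin": 0},
    {"dx": 18, "dy": 43, "dz": 0, "spin": 0},
    {"dx": 18, "dy": 43, "dz": 0, "spin": 0}
  ]
}}

```text
time: 12.5
tcp_pos: [0.4501, -0.0641, 0.2044]
tcp_rot: [-0.51, -3.096, -0.002]
force: [-0.2, 1.5, 0.0]
width: 0.0005
gripper_force: 0.0
```

>>> {"fn": "play_rows", "kwargs": {
  "series": [
    {"dx": 18, "dy": 43, "dz": 0, "spin": 0},
    {"dx": 18, "dy": 43, "dz": 0, "spin": 0},
    {"dx": 18, "dy": 43, "dz": 0, "spin": 0},
    {"dx": 17, "dy": 43, "dz": 0, "spin": 0},
    {"dx": 17, "dy": 43, "dz": 0, "spin": 0}
  ]
}}

```text
time: 13.12
tcp_pos: [0.4355, 0.1672, 0.2044]
tcp_rot: [-0.509, -3.096, 0.002]
force: [0.5, 0.2, 0.2]
width: 0.0004
gripper_force: 0.0
```

>>> {"fn": "play_rows", "kwargs": {
  "series": [
    {"dx": 0, "dy": 0, "dz": 0, "spin": 0},
    {"dx": 0, "dy": 0, "dz": 0, "spin": 0},
    {"dx": 0, "dy": 0, "dz": 25, "spin": 0},
    {"dx": 0, "dy": 0, "dz": 20, "spin": 0},
    {"dx": 0, "dy": 0, "dz": 0, "spin": 0}
  ]
}}

```text
time: 13.75
tcp_pos: [0.4357, 0.1643, 0.1596]
tcp_rot: [-0.512, -3.095, 0.002]
force: [0.5, 0.2, 0.6]
width: 0.0008
gripper_force: 0.0
```

```bash
python3 - <<'E'
from h import *
im,W=cloud("scene")
cv2.imwrite("pics/s4.png",cv2.resize(im[70:190,300:460],None,fx=4,fy=4))
t=manip.get_state()["tcp_pos"];print(t)
b=W.reshape(-1,3)
n=b[np.hypot(b[:,0]-t[0],b[:,1]-t[1])<.03]
for lo,hi in((.132,.14),(.158,.172),(.172,.19)):
    m=n[(n[:,2]>lo)&(n[:,2]<hi)]
    if len(m): print(lo,len(m),m.mean(0).round(4),m.min(0).round(4),m.max(0).round(4))
E
```

```text
[0.43664681 0.16466527 0.16094776]
0.132 63 [0.4421 0.1645 0.1352] [0.4267 0.1515 0.1321] [0.4539 0.1781 0.1384]
0.158 46 [0.4436 0.159  0.1663] [0.427  0.1485 0.1586] [0.4503 0.1717 0.172 ]
0.172 83 [0.444  0.1583 0.1813] [0.4233 0.1468 0.1721] [0.4516 0.1739 0.19  ]
```

View pics/s4.png

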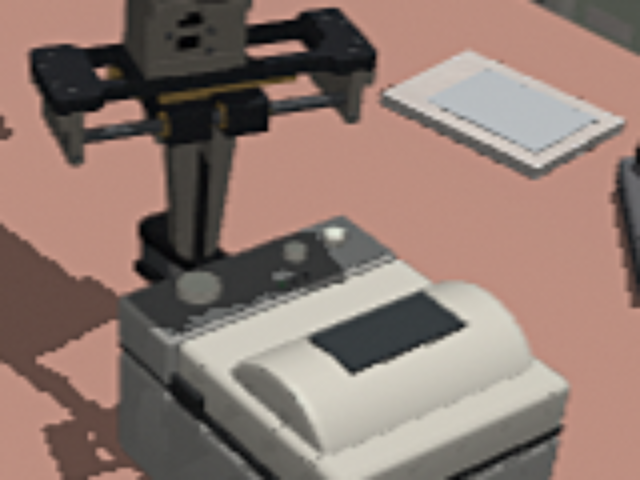

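The fingertips at (195,260) are over the print key at (198,288), clear of the small keys at (295,250) and (333,232). Now pressing gently.

>>> {"fn": "play_rows", "kwargs": {
  "series": [
    {"dx": 0, "dy": 0, "dz": 14, "spin": 0},
    {"dx": 0, "dy": 0, "dz": 8, "spin": 0},
    {"dx": 0, "dy": 0, "dz": 0, "spin": 0},
    {"dx": 0, "dy": 0, "dz": 0, "spin": 0}
  ]
}}

```text
time: 14.3
tcp_pos: [0.4373, 0.1659, 0.1398]
tcp_rot: [0.509, 3.1, 0.0]
force: [-0.2, -0.3, -0.4]
width: 0.0003
gripper_force: 0.0
```

>>> {"fn": "play_rows", "kwargs": {
  "series": [
    {"dx": 0, "dy": 0, "dz": 2, "spin": 0},
    {"dx": 0, "dy": 0, "dz": 2, "spin": 0},
    {"dx": 0, "dy": 0, "dz": 1, "spin": 0},
    {"dx": 0, "dy": 0, "dz": 0, "spin": 0},
    {"dx": 0, "dy": 0, "dz": 0, "spin": 0}
  ]
}}

```text
time: 14.92
tcp_pos: [0.4372, 0.1658, 0.1348]
tcp_rot: [0.509, 3.1, 0.0]
force: [-0.0, -0.1, 2.2]
width: 0.0003
gripper_force: 0.8
```

>>> {"fn": "play_rows", "kwargs": {
  "series": [
    {"dx": 0, "dy": 0, "dz": 2, "spin": 0},
    {"dx": 0, "dy": 0, "dz": 2, "spin": 0},
    {"dx": 0, "dy": 0, "dz": 0.5, "spin": 0},
    {"dx": 0, "dy": 0, "dz": 0, "spin": 0},
    {"dx": 0, "dy": 0, "dz": 0, "spin": 0}
  ]
}}

```text
time: 15.55
tcp_pos: [0.4373, 0.1659, 0.1304]
tcp_rot: [0.509, 3.1, 0.0]
force: [-0.3, -0.0, 4.4]
width: 0.0009
gripper_force: 2.6
```

>>> {"fn": "play_rows", "kwargs": {
  "series": [
    {"dx": 0, "dy": 0, "dz": 1, "spin": 0},
    {"dx": 0, "dy": 0, "dz": 0, "spin": 0},
    {"dx": 0, "dy": 0, "dz": 0, "spin": 0}
  ]
}}

```text
time: 15.92
tcp_pos: [0.4373, 0.1658, 0.1302]
tcp_rot: [0.509, 3.1, -0.0]
force: [-4.4, -0.8, 11.1]
width: 0.0002
gripper_force: 5.7
```

It has reached the stop, so the key is fully down. Lifting off now.

>>> {"fn": "play_rows", "kwargs": {
  "series": [
    {"dx": 0, "dy": 0, "dz": -8, "spin": 0},
    {"dx": 0, "dy": 0, "dz": -25, "spin": 0},
    {"dx": 0, "dy": 0, "dz": -40, "spin": 0},
    {"dx": 0, "dy": 0, "dz": 0, "spin": 0},
    {"dx": 0, "dy": 0, "dz": 0, "spin": 0}
  ]
}}

```text
time: 16.55
tcp_pos: [0.4365, 0.1657, 0.2011]
tcp_rot: [-0.509, -3.099, 0.001]
force: [0.3, -0.6, 0.4]
width: 0.0005
gripper_force: 0.0
```

```bash
python3 - <<'E'
from h import *
im,W=cloud("scene"); A=np.load("scene1.npy")
for n,(u,v) in dict(tall=(291,228),jar=(184,260),key=(348,142),short=(201,283),carton=(263,207)).items(): print(n,A[v,u].round(3),np.nanmedian(W[v-1:v+2,u-1:u+2].reshape(-1,3),0).round(3))
s=manip.get_state();print(s["tcp_pos"],s["force"])
print(workorder.hand_in())
E
```

```text
tall [ 0.586 -0.098  0.104] [ 0.585 -0.098  0.104]
jar [ 0.484 -0.301  0.044] [ 0.484 -0.301  0.045]
key [0.445 0.159 0.135] [0.446 0.159 0.136]
short [nan nan nan] [ 0.577 -0.299  0.066]
carton [ 0.475 -0.103  0.081] [ 0.475 -0.104  0.082]
[0.43615278 0.16563783 0.20060079] [-0.56811836  0.94621678  0.60879135]
the job is handed in; nothing more can be done
None
```

I pointed at the tall bottle and then the jar for over two seconds each, pressed the print key to its stop and let it spring back up, and handed the job in; the points I re-measured afterwards (tall bottle, jar, carton and print key) were unmoved, but no verdict came back.

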